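Click the light source's filter lever to its third filter

ROBOT

A 6-joint arm with a two-finger parallel gripper is mounted at the origin on a cart in front of the work surface, level with it; the furniture and walls round the work are solid. World frame = base frame: x ahead of the robot, y to its left, z up, the work surface at z = 0. Lengths are in mm, angles in rad, forces in N, time in s.
With the tool pointing down it reaches from about 300 to 875 mm from the base axis. Payload 4.2 kg.
Tool frame: the origin (TCP) lies midway between the tips of the shut fingers; the grasp point (between the pads) lies env.tcp_to_grasp behind it (env.tcp_to_grasp is the distance from the TCP to the grasp point, in mm); z points along the fingers, y is the line along which they close (so a half turn about z gives the same grasp; the last joint's range is limited). The gripper opens to 85 mm and grips with 20 to 120 N. Pads are 22 mm wide; open, the fingers measure 114 mm over their backs; the gripper's body (76 mm by 85 mm) begins 54 mm behind the grasp point. The pads swing forward as they close: fully open they stand 13 mm farther back than shut.
Start: joints at [-1.199, 0.32, 1.565, -0, 1.257, -0.02], TCP at [219.57, -531.445, 193.238] pointing down, gripper open.
Joint ranges: [-3.11, 3.11], [-0.84, 2.01], [0.21, 2.61], [-1.34, 4.49], [0.05, 2.63], [-2.56, 2.56]. Speed limits (rad/s): [2.57, 2.57, 3.14, 3.14, 3.14, 3.14].

INTERFACE

Orientations are given as a rotation vector (axis times angle).
In Python, from bench import env gives the robot as it stands.
- The arm moves only by the tool play_rows, never from a script. Its arguments are lists of equal length, an entry for each row: "rotation": the turn, a rotation vector about the tool's x, y, z scaled (see below), a list of three; "travel": the shift along the tool's x, y, z scaled (see below), a list of three; "claw": the opening, from -1 (shut) to 1 (fully open). A call has 1 to 8 rows; each row is the pose to reach, as a shift and turn from the pose commanded when the call began, along the tool's axes at that moment, turning the shorter way round; what a row does not reach only later rows make up. The controller multiplies each number of a shift by 300 mm and each number of a turn by 180 degrees. A row lasts 1/12 s, in which the tool goes at most 41.7 mm and 7.16 degrees, less where a joint would pass 70% of its speed; a pose out of reach is approached as far as the arm can. A call with a number of a shift or a turn outside -1 to 1 is refused whole. A call with a gripper value outside its range is refused whole. The fingers move at their own pace and stop on an object; the grip force is fixed at half the most. Time passes only in rows, so rows that repeat a pose let the fingers close. It gives the time, the measured TCP pose, the force, the opening and the grip force at its end, in the units of the state.
- env.get_obs(): the state, without advancing time (a new reading comes with each control period).
- env.camera(name): name is "side" or "top"; returns a dict with "color" (480x640x3 uint8, red, green, blue), "z_map" (480x640 float32, mm along the optical axis (not along the pixel's ray), 0 where there is no reading), "camera_matrix" (3x3 intrinsics, pixels), "extrinsics" (4x4, takes a point from camera to world coordinates). Camera axes: x right, y down, z forward; pixel columns grow to the right and rows downward; lengths in mm; the calibration is good to about 2 mm. A picture is of the moment at which its call begins.
- env.job_done(): hands the job in; it is judged then, once.
The state is a dict: "t": time; "q": joint angles; "joint_velocities": joint speeds; "tau": joint torques, N m; "ee_pos": TCP position; "eef_rot": TCP orientation; "force": force on the tool from outside, world axes, zero at the start; "ft_torque": the same for the moment, N m; "finger_gap": opening from 0.0 (shut) to 1.0 (fully open); "grip_force": force on a finger pad.
Only numpy, scipy, OpenCV 4.12 (cv2) and the standard library are available. Lean on these libraries where they do the work, as an engineer would, in place of code of your own. Each camera call takes 0.05 s, during which the arm holds its last target. There are 200 camera calls.

TASK

Set the small bench light source to its third filter. With a fingertip, gently push the black lever on its top back to the home click, at the end of the slot next to the round light-guide collar, let it rest there a moment, then push it the other way through exactly three clicks and stop at the third without ever running on past it. Only push the lever, never pinch it, leave it resting in its third click with the hand clear, and do not disturb the vial, pot and beaker around it.

Things in the scene. Friction and masses are not known exactly. Their poses are not given: they have to be found in the camera images.
- light_source: bench light source: white case, aluminium top plate 96 x 194 mm, upper face 60 mm above the worktop; foot 112 x 212 mm, fixed. Origin under its centre on the worktop; y along the slot, z up. The round light-guide collar sticks out of the -y (home) end face to y = -122 mm, below the top plate; louvres on the +y end. Index lines beside the slot mark the six clicks, home the longest.
- filter_lever (a joint): lever travel along +y of the light source, m: home click 0, then clicks every 0.016 (third 0.048, last 0.080); stops at -0.004 and 0.084. A sprung ball holds it: leaving a click takes about 5 N, falling to nothing at the crest midway (third: 0.040); then it runs ahead by itself into the next click, within 1 mm. Starts in the first to third click or, rarely, poised on a crest.
- lever_paddle (a point): centre of the lever's black upright thumb paddle, 30 mm (across the slot, x of the light source) x 12 mm (along the slot, so its pushing faces lie 6 mm either side of this point) x 34 mm tall; this point is 87 mm above the worktop, the paddle reaches from 70 to 104 mm. It moves with the lever.
- home_mark (a point): point on the top plate (60 mm above the worktop), in the middle of the slot, over which the lever stands when it is in the home click; the lever travels from here along +y of the light source.
- sample_vial: glass sample vial with a white screw cap, 23 mm across, 51 mm tall, loose, in front (robot side) of the light source; origin at the centre of its underside, z up. Not to be disturbed.
- small_pot: small pot with a screw lid, 44 mm across, 50 mm tall, loose, in front (robot side) of the light source; origin at the centre of its underside, z up. Not to be disturbed.
- glass_beaker: small empty glass beaker, 69 x 63 mm, 75 mm tall, loose, behind the light source; origin at the centre of its underside, z up. Not to be disturbed.

How it is judged (in metres and radians):
On the way, in this order (a step that is already met when the one before it is completed fails the run):
1. the lever is pushed back and rests in the home click (within 4 mm) (value of joint filter_lever below 0.004 m and velocity of joint filter_lever between -0.01 and 0.01 m/s), for 0.2 s.
2. the lever rests in the third click (within 4 mm) (value of joint filter_lever between 0.044 and 0.052 m), for 0.3 s.
At the end, for the whole second after the job is handed in: the lever is at rest in the third click from home (0.048 m, within 4 mm), and the vial, pot and beaker stand upright within 20 mm of where they were (all of step 2 and velocity of joint filter_lever between -0.005 and 0.005 m/s and distance of each of sample_vial, small_pot, glass_beaker from where it was at the start of the episode below 0.02 m and angle between each of sample_vial, small_pot, glass_beaker's own z axis and vertical below 0.2 rad); the robot touches nothing.
It fails at once if the lever runs on past the third click, over the crest towards the fourth (value of joint filter_lever above 0.058 m).
It fails at once if the lever is pinched or pushed hard (more than 30 N between fingers and lever) (contact force between the fingers and filter_lever above 30 N).
It fails at once if the sample vial is shifted by more than 20 mm, lifted or tipped (distance of sample_vial from where it was at the start of the episode above 0.02 m or angle between sample_vial's own z axis and vertical above 0.3 rad).
It fails at once if the small pot is shifted by more than 20 mm, lifted or tipped (distance of small_pot from where it was at the start of the episode above 0.02 m or angle between small_pot's own z axis and vertical above 0.3 rad).
It fails at once if the beaker is shifted by more than 20 mm, lifted or tipped (distance of glass_beaker from where it was at the start of the episode above 0.02 m or angle between glass_beaker's own z axis and vertical above 0.3 rad).
It also fails if it takes over 54 s, if anything falls off the work surface, if the arm or the gripper's body presses on something with over 40 N, if the wrist force passes 120 N, or if a joint passes its speed limit or range.

## Working session

There is one attempt and no reset: what is moved stays moved. The work goes in short steps, Python scripts to look and compute and a tool call to move; the robot and the scene stay as the last step left them, time stands still between calls to the robot, and variables do not carry over. Pictures are saved under pics/ and viewed, at most 10 in all, crops included, and the job is handed in when it is done.

Besides the shell and the picture viewer there is one more tool, called as name(argument=value, ...), one argument or row to a line, values as JSON. play_rows: Moves the arm, as the interface text tells. Its arguments: {"type":"object","properties":{"rotation":{"type":"array","items":{"type":"array","items":{"type":"number","minimum":-1,"maximum":1}}},"travel":{"type":"array","items":{"type":"array","items":{"type":"number","minimum":-1,"maximum":1}}},"claw":{"type":"array","items":{"type":"number"}}},"required":["rotation","travel","claw"]}

```bash
mkdir -p pics; cat > h.py <<'E'
import numpy as np, cv2, pickle
from bench import env
def snap(n,f):
    c=env.camera(n); cv2.imwrite(f'pics/{f}.png',c['color'][:,:,::-1]); pickle.dump(c,open(f'{f}.pkl','wb')); return c
def px(c,u,v,z=None):
    K=c['camera_matrix'];T=c['extrinsics'];r=T[:3,:3]@np.linalg.inv(K)@[u,v,1]
    if z is None: d=c['z_map'][int(v),int(u)]
    else: d=(z-T[2,3])/r[2]
    return T[:3,3]+d*r
E
python3 - <<'E'
from h import *
for n in('top','side'):
    c=snap(n,n+'0'); print(n,c['extrinsics'].round(2).tolist())
o=env.get_obs(); print(o['t'],o['ee_pos'],o['eef_rot'],o['finger_gap'],env.tcp_to_grasp)
E
```

```text
top [[-0.01, -1.0, 0.1, 489.31], [-1.0, 0.01, -0.03, 40.83], [0.03, -0.1, -0.99, 921.69], [0.0, 0.0, 0.0, 1.0]]
side [[1.0, -0.03, -0.0, 562.56], [-0.01, -0.42, 0.91, -754.91], [-0.02, -0.91, -0.42, 446.02], [0.0, 0.0, 0.0, 1.0]]
0.1 [ 219.40092896 -530.99365594  192.47629303] [-3.07999529e+00 -6.11257178e-01  4.18470238e-04] 0.998574576668994 18.700000000000003
```

View pics/top0.png

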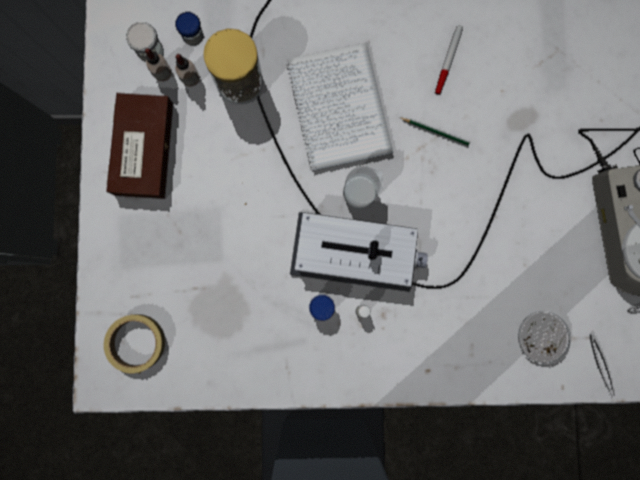

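View pics/side0.png

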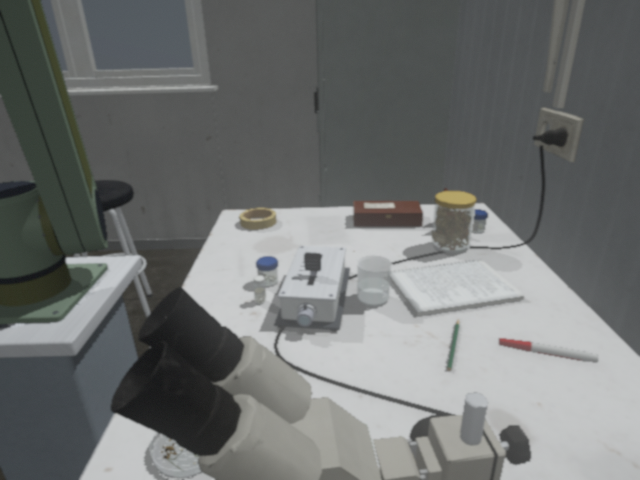

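```bash
python3 - <<'E'
from h import *
a=cv2.imread('pics/top0.png')[155:335,280:440]; cv2.imwrite('pics/topc.png',cv2.resize(a,None,fx=3.3,fy=3.3,interpolation=cv2.INTER_CUBIC))
b=cv2.imread('pics/side0.png')[230:340,240:400]; cv2.imwrite('pics/sidec.png',cv2.resize(b,None,fx=5,fy=5,interpolation=cv2.INTER_CUBIC))
c=pickle.load(open('top0.pkl','rb'))
z=c['z_map'];print((z==0).mean())
for u,v in[(374,246),(374,250),(340,258),(620,190),(610,250),(630,210),(360,180),(322,306),(363,311),(590,170)]: print(u,v,px(c,u,v).round())
# max height map of points world
vv,uu=np.mgrid[0:480,0:640]; K=c['camera_matrix'];T=c['extrinsics']
P=np.stack([(uu-K[0,2])/K[0,0]*z,(vv-K[1,2])/K[1,1]*z,z],-1)@T[:3,:3].T+T[:3,3]
m=(P[...,2]>85)&(z>0)
n,l,s,_=cv2.connectedComponentsWithStats(m.astype('u1'))
for i in range(1,n):
    q=P[l==i]
    if len(q)>15: print(s[i],q.min(0).round(),q.max(0).round())
E
```

```text
0.003938802083333333
374 246 [555. -65. 102.]
374 250 [548. -64. 103.]
340 258 [539. -14.  59.]
620 190 [ 649. -487.   64.]
610 250 [ 551. -486.   25.]
630 210 [ 614. -498.   69.]
360 180 [676. -52.  29.]
322 306 [460.  17.  50.]
363 311 [452. -51.  52.]
590 170 [ 698. -474.   -1.]
[ 203   28   57   60 2577] [818. 117.  85.] [905. 203. 126.]
[145  48   7   7  41] [875. 294.  85.] [884. 303.  94.]
[175  53   8   8  43] [865. 244.  85.] [875. 255.  96.]
[368 240  11  20 160] [535. -72.  85.] [565. -57. 106.]
```

View pics/topc.png

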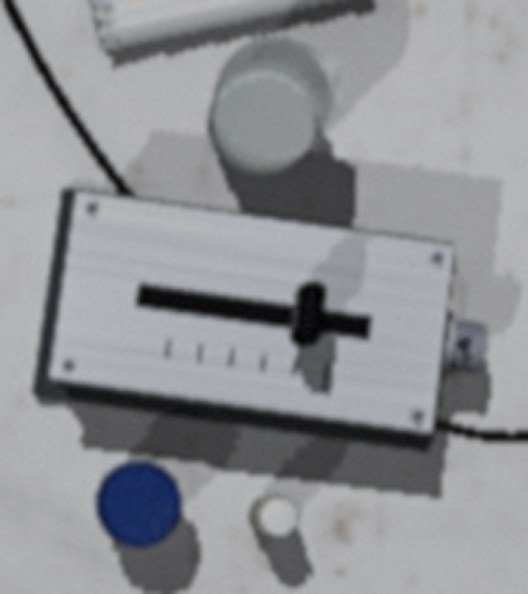

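View pics/sidec.png

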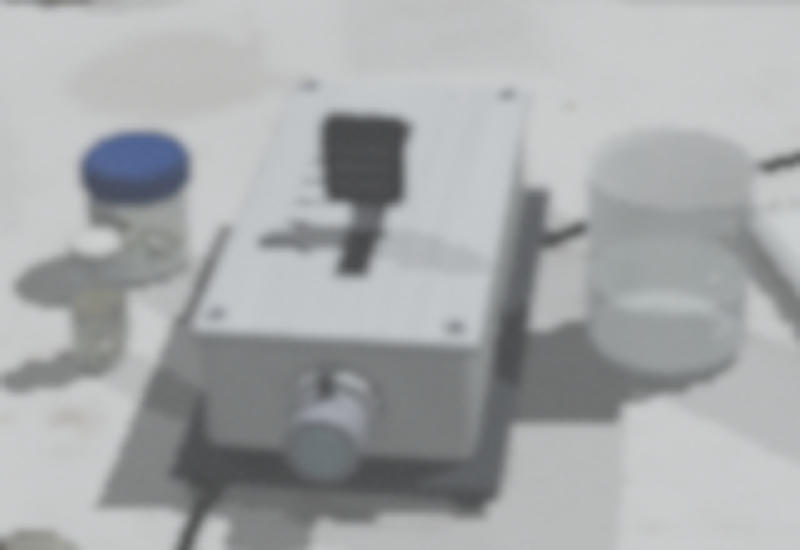

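```bash
cat > geo.py <<'E'
from h import *
c=pickle.load(open('top0.pkl','rb'))
f=lambda u,v,z:px(c,280+(u+.5)/3.3-.5,155+(v+.5)/3.3-.5,z)
S=[f(*p,60) for p in[(92,209),(437,258),(418,415),(68,366)]]
C=np.mean(S,0); yv=(S[0]-S[1]+S[3]-S[2]);yv/=np.linalg.norm(yv); th=np.arctan2(-yv[0],yv[1])
R=np.array([[np.cos(th),-np.sin(th)],[np.sin(th),np.cos(th)]])
loc=lambda p:R.T@(p[:2]-C[:2])
E
python3 - <<'E'
from geo import *
print(C,np.degrees(th))
for n,p in dict(slotL=(138,295,60),slotR=(370,326,60),i5=(168,348,60),i4=(200,353,60),i3=(231,357,60),i2=(263,361,60),i1=(295,366,60),i0=(327,378,60),pad=(310,314,104),beak=(270,95,75),pot=(139,503,50),vial=(277,517,51),TL=(70,190,60),TR=(452,243,60)).items(): print(n,f(*p).round(1),loc(f(*p)).round(1))
# paddle top points from depth
z=c['z_map'];vv,uu=np.mgrid[0:480,0:640];K=c['camera_matrix'];T=c['extrinsics']
P=np.stack([(uu-K[0,2])/K[0,0]*z,(vv-K[1,2])/K[1,1]*z,z],-1)@T[:3,:3].T+T[:3,3]
q=P[235:265,360:390].reshape(-1,3);q=q[q[:,2]>98];l=(q[:,:2]-C[:2])@R
print(len(q),l.min(0),l.max(0),l.mean(0),q.mean(0))
E
```

```text
[553.26153142 -41.21005355  60.        ] -8.529492339727478
slotL [562.1  16.7  60. ] [ 0.2 58.6]
slotR [545.6 -99.3  60. ] [  1.  -58.6]
i5 [535.5   2.1  60. ] [-24.   40.2]
i4 [532.8 -13.9  60. ] [-24.3  24. ]
i3 [530.7 -29.3  60. ] [-24.1   8.4]
i2 [528.6 -45.3  60. ] [-23.8  -7.7]
i1 [525.9 -61.2  60. ] [-24.1 -23.9]
i0 [519.8 -77.1  60. ] [-27.8 -40.5]
pad [548.7 -63.7 104. ] [ -1.2 -22.9]
beak [660.2 -49.6  75. ] [107.    7.5]
pot [458.7  17.1  50. ] [-102.2   43.6]
vial [451.  -51.8  51. ] [-99.6 -25.7]
TL [615.3  50.3  60. ] [47.8 99.7]
TR [ 587.1 -141.7   60. ] [ 48.3 -94.4]
146 [-75.41322019 -29.70604254] [14.97043421 71.64390768] [ -1.70060933 -20.50545873] [548.53839304 -61.23648293 124.74046554]
```

```bash
cat > go.py <<'E'
import sys
from geo import *
from scipy.spatial.transform import Rotation as Ro
def go(lx,ly,z,turn=True):
    o=env.get_obs();p=np.array(o['ee_pos']);r=Ro.from_rotvec(o['eef_rot'])
    w=np.r_[R@[lx,ly]+C[:2],z]
    y3=np.r_[R@[0,1],0];zt=np.array([0,0,-1.]);D=Ro.from_matrix(np.c_[y3,np.cross(zt,y3),zt])
    print('t',round(o['t'],2),'now local',loc(p).round(1),'z',p[2].round(1),'F local',(R.T@np.array(o['force'])[:2]).round(2),'gap',round(o['finger_gap'],2))
    print('target',w.round(1),'travel',(r.inv().apply(w-p)/300).round(4),'rot',((r.inv()*D).as_rotvec()/np.pi).round(4))
if __name__=='__main__': go(*map(float,sys.argv[1:4]))
E
python3 go.py 0 15 190
```

```text
t 0.1 now local [-257.5 -533.9] z 192.5 F local [-0.33  0.74] gap 1.0
target [555.5 -26.4 190. ] travel [ 1.6777 -1.1268  0.0101] rot [-4.000e-04 -3.000e-04 -3.279e-01]
```

play_rows(
  rotation=[
    [0,0,-0.164],
    [0,0,-0.164],
    [0,0,-0.164],
    [0,0,-0.164],
    [0,0,-0.164],
    [0,0,-0.164],
    [0,0,-0.164],
    [0,0,-0.164],
  ],
  travel=[
    [0.84,-0.563,0],
    [0.84,-0.563,0],
    [0.84,-0.563,0],
    [0.84,-0.563,0],
    [0.84,-0.563,0],
    [0.84,-0.563,0],
    [0.84,-0.563,0],
    [0.84,-0.563,0],
  ],
  claw=[-1,-1,-1,-1,-1,-1,-1,-1],
)

```text
t: 0.77
ee_pos: [389.8, -274.7, 193.0]
eef_rot: [-2.82, -1.381, -0.003]
force: [-1.0, 0.2, -0.4]
finger_gap: 0.002
grip_force: 0.0
```

```bash
python3 go.py 0 15 170
```

```text
t 0.77 now local [-127.  -255.1] z 193.0 F local [-1.02  0.02] gap 0.0
target [555.5 -26.4 170. ] travel [ 0.9924 -0.071   0.0791] rot [-1.000e-04 -8.000e-04 -1.627e-01]
```

play_rows(
  rotation=[
    [0,0,-0.163],
    [0,0,-0.163],
    [0,0,-0.163],
    [0,0,-0.163],
    [0,0,-0.163],
    [0,0,-0.163],
    [0,0,-0.163],
    [0,0,-0.163],
  ],
  travel=[
    [0.99,-0.071,0.079],
    [0.99,-0.071,0.079],
    [0.99,-0.071,0.079],
    [0.99,-0.071,0.079],
    [0.99,-0.071,0.079],
    [0.99,-0.071,0.079],
    [0.99,-0.071,0.079],
    [0.99,-0.071,0.079],
  ],
  claw=[-1,-1,-1,-1,-1,-1,-1,-1],
)

```text
t: 1.43
ee_pos: [556.9, -27.4, 168.3]
eef_rot: [-2.378, -2.051, -0.003]
force: [-0.4, 1.0, -0.3]
finger_gap: -0.001
grip_force: 0.0
```

```bash
python3 go.py 0 15 80; python3 -c "
from h import *
snap('side','side1')
b=cv2.imread('pics/side1.png')[160:340,240:400]; cv2.imwrite('pics/side1c.png',cv2.resize(b,None,fx=3.3,fy=3.3,interpolation=cv2.INTER_CUBIC))"
```

```text
t 1.43 now local [ 1.5 14.2] z 168.3 F local [-0.51  0.94] gap -0.0
target [555.5 -26.4  80. ] travel [ 0.002  -0.0052  0.2944] rot [ 0.0001 -0.0007  0.0005]
```

View pics/side1c.png

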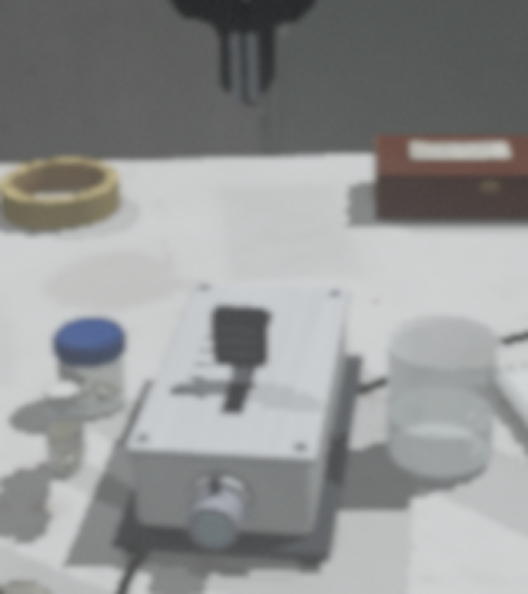

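The crop shows the shut fingertips at about (245,100), centred above the slot and behind the paddle (240,335). I'll descend now.

play_rows(
  rotation=[
    [0,0,0],
    [0,0,0],
    [0,0,0],
    [0,0,0],
    [0,0,0],
  ],
  travel=[
    [0,-0.004,0.1],
    [0,-0.004,0.2],
    [0,-0.004,0.29],
    [0,-0.004,0.29],
    [0,-0.004,0.29],
  ],
  claw=[-1,-1,-1,-1,-1],
)

```text
t: 1.9
ee_pos: [551.6, -33.1, 81.8]
eef_rot: [-2.383, -2.044, 0.004]
force: [0.1, 0.5, 0.7]
finger_gap: -0.001
grip_force: 0.0
```

```bash
python3 go.py 0 -5 80
```

```text
t 1.9 now local [-2.9  7.8] z 81.8 F local [0.01 0.54] gap -0.0
target [552.5 -46.2  80. ] travel [-0.0427  0.0099  0.0059] rot [-0.0011  0.0003 -0.0012]
```

play_rows(
  rotation=[
    [0,0,0],
    [0,0,0],
    [0,0,0],
  ],
  travel=[
    [0,0,0],
    [0,0,0],
    [0,0,0],
  ],
  claw=[-1,-1,-1],
)

```text
t: 2.15
ee_pos: [554.2, -32.3, 84.4]
eef_rot: [2.382, 2.045, 0.004]
force: [0.1, -0.5, 0.7]
finger_gap: 0.001
grip_force: 0.0
```

```bash
python3 go.py 0 -5 80
```

```text
t 2.15 now local [-0.4  8.9] z 84.4 F local [ 0.18 -0.52] gap 0.0
target [552.5 -46.2  80. ] travel [-0.0464  0.0013  0.0147] rot [ 0.0012 -0.     -0.001 ]
```

play_rows(
  rotation=[
    [0,0,0],
    [0,0,0],
    [0,0,0],
    [0,0,0],
    [0,0,0],
    [0,0,0],
    [0,0,0],
    [0,0,0],
  ],
  travel=[
    [-0.01,0,0.013],
    [-0.02,0,0.013],
    [-0.03,0,0.013],
    [-0.04,0,0.013],
    [-0.046,0,0.013],
    [-0.052,0,0.013],
    [-0.056,0,0.013],
    [-0.056,0,0.013],
  ],
  claw=[-1,-1,-1,-1,-1,-1,-1,-1],
)

```text
t: 2.82
ee_pos: [550.5, -48.7, 78.6]
eef_rot: [2.384, 2.046, -0.0]
force: [0.2, -0.6, 0.1]
finger_gap: 0.004
grip_force: 0.0
```

```bash
python3 go.py 0 -20 80
```

```text
t 2.82 now local [-1.7 -7.9] z 78.6 F local [ 0.28 -0.59] gap 0.0
target [550.3 -61.   80. ] travel [-0.0405  0.0056 -0.0046] rot [ 0.     0.    -0.001]
```

Near contact; now small steps.

play_rows(
  rotation=[
    [0,0,0],
    [0,0,0],
    [0,0,0],
    [0,0,0],
  ],
  travel=[
    [-0.004,0,0],
    [-0.008,0,0],
    [-0.01,0,0],
    [-0.01,0,0],
  ],
  claw=[-1,-1,-1,-1],
)

```text
t: 3.15
ee_pos: [550.0, -51.6, 78.6]
eef_rot: [2.383, 2.047, -0.0]
force: [-0.7, 0.0, 0.3]
finger_gap: -0.004
grip_force: 0.0
```

play_rows(
  rotation=[
    [0,0,0],
    [0,0,0],
    [0,0,0],
    [0,0,0],
  ],
  travel=[
    [-0.004,0,0],
    [-0.008,0,0],
    [-0.01,0,0],
    [-0.01,0,0],
  ],
  claw=[-1,-1,-1,-1],
)

```text
t: 3.48
ee_pos: [549.6, -54.6, 78.6]
eef_rot: [2.383, 2.046, -0.0]
force: [0.3, 0.2, 0.5]
finger_gap: -0.001
grip_force: 0.0
```

play_rows(
  rotation=[
    [0,0,0],
    [0,0,0],
    [0,0,0],
    [0,0,0],
  ],
  travel=[
    [-0.004,0,0],
    [-0.008,0,0],
    [-0.01,0,0],
    [-0.01,0,0],
  ],
  claw=[-1,-1,-1,-1],
)

```text
t: 3.82
ee_pos: [549.1, -57.5, 78.6]
eef_rot: [2.383, 2.046, -0.0]
force: [0.9, -0.8, -0.7]
finger_gap: -0.001
grip_force: 0.0
```

```bash
python3 go.py 0 -20 80
```

```text
t 3.82 now local [ -1.7 -16.8] z 78.6 F local [ 0.99 -0.67] gap -0.0
target [550.3 -61.   80. ] travel [-0.0107  0.0058 -0.0047] rot [-0.     0.    -0.001]
```

```bash
cat > lev.py <<'E'
from geo import *
def lev(cc):
    z=cc['z_map'];vv,uu=np.mgrid[0:480,0:640];K=cc['camera_matrix'];T=cc['extrinsics']
    P=np.stack([(uu-K[0,2])/K[0,0]*z,(vv-K[1,2])/K[1,1]*z,z],-1)@T[:3,:3].T+T[:3,3]
    l=(P[...,:2]-C[:2])@R
    m=(abs(l[...,0])<12)&(P[...,2]>74)&(P[...,2]<100)&(abs(l[...,1])<62)&(z>0)
    y=l[...,1][m]; return m.sum(), np.percentile(y,[5,25,50,75]).round(1)
E
python3 - <<'E'
from lev import *
for n in('side0','side1'): print(n,lev(pickle.load(open(n+'.pkl','rb'))))
print(lev(snap('side','side2')))
b=cv2.imread('pics/side2.png')[200:340,240:400]; cv2.imwrite('pics/side2c.png',cv2.resize(b,None,fx=4,fy=4,interpolation=cv2.INTER_CUBIC))
E
```

```text
side0 (np.int64(180), array([-32.8, -31.6, -30.9, -30.2]))
side1 (np.int64(180), array([-32.9, -31.9, -30.9, -30.1]))
(np.int64(179), array([-32.8, -31.7, -31.1, -30.4]))
```

View pics/side2c.png

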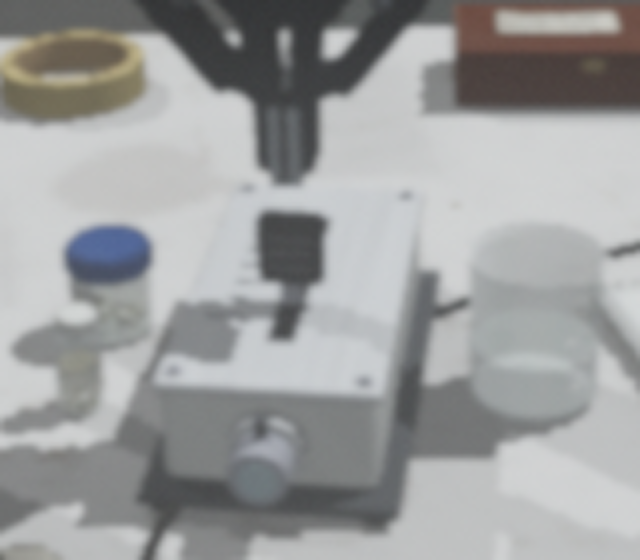

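```bash
python3 - <<'E'
from lev import *
c2=pickle.load(open('side2.pkl','rb'));T=c2['extrinsics'];K=c2['camera_matrix']
for v in(225,235,240,243,245,247):
  p=px(c2,311,v);print(v,p.round(1),loc(p).round(1))
def pr(w): q=K@(T[:3,:3].T@(np.array(w)-T[:3,3]));return q[:2]/q[2]
print(pr([549.1,-57.5,78.6]), pr([548.7,-63.7,104]))
t=snap('top','top2');
z=t['z_map'];vv,uu=np.mgrid[0:480,0:640];K=t['camera_matrix'];T=t['extrinsics']
P=np.stack([(uu-K[0,2])/K[0,0]*z,(vv-K[1,2])/K[1,1]*z,z],-1)@T[:3,:3].T+T[:3,3]
o=env.get_obs();print(o['ee_pos'],o['q'])
E
```

```text
225 [547.8 -61.4 155.2] [ -2.4 -20.8]
235 [547.4 -69.7 140.3] [ -1.6 -29.1]
240 [547.1 -71.3 131.7] [ -1.6 -30.7]
243 [546.9 -68.  124.5] [ -2.3 -27.4]
245 [546.8 -69.1 121.2] [ -2.3 -28.5]
247 [543.9  52.   59.4] [-23.1  90.8]
[313.12062155 263.79650159] [312.43815825 252.56641335]
[549.08839059 -57.41456707  78.59917529] [-1.24985677e-01  3.82019263e-01  1.78329014e+00 -5.77710275e-05
  9.76267948e-01  2.68516823e-02]
```

```bash
python3 - <<'E'
from lev import *
c1=pickle.load(open('side1.pkl','rb'))
for v in(180,184,186,188,190,192):
  p=px(c1,315,v);print(v,p.round(1),loc(p).round(1))
t=pickle.load(open('top2.pkl','rb'))
c2=snap('side','side3')
for cc in(c2,):
  for u in(309,311,313,316):
    for v in range(236,250,2):
      p=px(cc,u,v);print(u,v,p.round(0),cc['color'][v,u])
E
```

```text
180 [556.7 -39.7 227.6] [3.2 2.1]
184 [556.5 -39.3 220.5] [2.9 2.4]
186 [556.4 -39.6 217.1] [2.9 2.1]
188 [556.3 -39.3 213.5] [2.7 2.4]
190 [556.2 -38.6 209.7] [2.5 3. ]
192 [ 539.5 1798.4 -408.9] [-286.4 1817.2]
309 236 [544. -70. 139.] [93 96 98]
309 238 [544. -70. 135.] [92 96 99]
309 240 [544. -67. 130.] [ 95  97 100]
309 242 [544. -68. 126.] [ 98 101 104]
309 244 [543. -71. 124.] [105 108 110]
309 246 [543. -67. 118.] [161 164 167]
309 248 [540.  43.  62.] [200 204 206]
311 236 [547. -70. 139.] [86 89 91]
311 238 [547. -69. 135.] [85 87 89]
311 240 [547. -70. 131.] [85 87 89]
311 242 [547. -70. 127.] [85 87 90]
311 244 [547. -70. 124.] [90 92 94]
311 246 [547. -67. 118.] [153 156 159]
311 248 [544.  45.  61.] [200 204 207]
313 236 [551. -69. 138.] [ 99 103 105]
313 238 [551. -70. 135.] [ 98 103 106]
313 240 [551. -70. 131.] [ 99 103 105]
313 242 [550. -70. 127.] [100 103 106]
313 244 [550. -69. 123.] [104 107 110]
313 246 [550. -68. 119.] [158 162 165]
313 248 [548.  46.  60.] [201 204 207]
316 236 [556. -66. 137.] [73 74 76]
316 238 [556. -69. 134.] [73 75 77]
316 240 [556. -65. 129.] [75 77 80]
316 242 [555. -64. 124.] [101 103 104]
316 244 [555. -59. 118.] [168 170 171]
316 246 [554.  55.  60.] [193 196 197]
316 248 [554.  45.  60.] [202 206 208]
```

The camera puts the fingertips at z≈118, while the state reports 78.6. The earlier side view shows the same 40 mm offset. The lever hasn't moved, and the fingers are hovering just above the paddle. I'll back off, go down part way and re-check with the camera.

play_rows(
  rotation=[
    [0,0,0],
    [0,0,0],
    [0,0,0],
    [0,0,0],
    [0,0,0],
    [0,0,0],
    [0,0,0],
  ],
  travel=[
    [0.04,0,0],
    [0.09,0.004,0],
    [0.09,0.004,0],
    [0.09,0.004,0.02],
    [0.09,0.004,0.05],
    [0.09,0.004,0.06],
    [0.09,0.004,0.06],
  ],
  claw=[-1,-1,-1,-1,-1,-1,-1],
)

```text
t: 4.55
ee_pos: [553.1, -31.1, 59.0]
eef_rot: [-2.382, -2.045, 0.004]
force: [-0.4, 0.0, -0.5]
finger_gap: 0.001
grip_force: 0.0
```

```bash
cat > tip.py <<'E'
from lev import *
import sys
c2=snap('side',sys.argv[1]); print(lev(c2))
def tip(cc):
    z=cc['z_map'];vv,uu=np.mgrid[0:480,0:640];K=cc['camera_matrix'];T=cc['extrinsics']
    P=np.stack([(uu-K[0,2])/K[0,0]*z,(vv-K[1,2])/K[1,1]*z,z],-1)@T[:3,:3].T+T[:3,3]
    l=(P[...,:2]-C[:2])@R
    m=(abs(l[...,0])<14)&(P[...,2]>64)&(P[...,2]<160)&(abs(l[...,1])<75)&(z>0)
    for a in range(64,160,6):
        k=m&(P[...,2]>=a)&(P[...,2]<a+6)
        if k.any(): print(a,k.sum(),np.percentile(l[...,1][k],[5,50,95]).round(1))
tip(c2)
o=env.get_obs();print(o['t'],loc(np.array(o['ee_pos'])),o['ee_pos'][2],o['force'])
E
python3 tip.py side4
```

```text
(np.int64(180), array([-32.7, -31.5, -30.8, -30.1]))
64 19 [-30.  -28.4 -23.6]
70 33 [-32.3 -30.1 -28.3]
76 50 [-32.4 -30.5 -27.7]
82 47 [-33.  -30.9 -27.9]
88 47 [-32.  -30.5 -29.1]
94 51 [-32.8 -30.6 -14.4]
100 97 [-32.  -27.7   1.2]
106 46 [-3.4  0.7  4.1]
112 46 [-3.8 -0.   4.5]
118 43 [-3.9  0.4  3.6]
124 50 [-4.1 -1.1  8.1]
130 47 [-3.7  0.1  7. ]
136 41 [-4.5 -2.5 14.4]
142 56 [-6.  -3.2 16.6]
148 55 [-5.4 -3.  17.9]
154 46 [-4.9 -3.4 17.6]
4.6 [-1.11678456 10.00684811] 59.67316560477634 [ 0.08780473  0.54684199 -0.41520973]
```

play_rows(
  rotation=[
    [0,0,0],
    [0,0,0],
    [0,0,0],
    [0,0,0],
  ],
  travel=[
    [0,0,0.03],
    [0,0,0.06],
    [0,0,0.06],
    [0,0,0.06],
  ],
  claw=[-1,-1,-1,-1],
)

```text
t: 4.93
ee_pos: [553.7, -30.9, 41.7]
eef_rot: [-2.383, -2.046, 0.002]
force: [-0.1, -0.9, -0.5]
finger_gap: 0.004
grip_force: 0.0
```

play_rows(
  rotation=[
    [0,0,0],
    [0,0,0],
    [0,0,0],
    [0,0,0],
    [0,0,0],
    [0,0,0],
  ],
  travel=[
    [-0.01,0,0],
    [-0.02,0,0],
    [-0.03,0,0],
    [-0.04,0,0],
    [-0.05,0,0],
    [-0.05,0,0],
  ],
  claw=[-1,-1,-1,-1,-1,-1],
)

```text
t: 5.43
ee_pos: [552.1, -46.4, 42.8]
eef_rot: [2.384, 2.046, 0.0]
force: [0.2, 0.2, 0.0]
finger_gap: 0.001
grip_force: 0.0
```

```bash
python3 tip.py side5
```

```text
(np.int64(176), array([-32.9, -31.6, -30.8, -30. ]))
64 21 [-30.2 -28.8 -22.9]
70 32 [-31.5 -29.8 -27.9]
76 49 [-32.6 -30.7 -29.5]
82 52 [-32.8 -30.4 -27.6]
88 49 [-32.4 -30.4 -27.8]
94 52 [-32.9 -30.8  -9.4]
100 115 [-32.1 -25.4 -11.9]
106 49 [-18.3 -16.2 -11.5]
112 53 [-18.9 -14.8  -7. ]
118 41 [-18.7 -15.4  -7.2]
124 52 [-21.2 -18.7  -4.8]
130 52 [-20.  -18.4   2.6]
136 49 [-21.  -18.2   1.7]
142 32 [-24.2 -21.   -0. ]
148 43 [-25.2 -22.9 -11.3]
154 53 [-24.8 -22.6 -16.7]
5.4833 [-0.40395159 -4.98939828] 42.74064149487968 [-0.48003566 -0.30685846  0.02217101]
```

Near contact again. Pushing in 3 mm steps.

play_rows(
  rotation=[
    [0,0,0],
    [0,0,0],
    [0,0,0],
    [0,0,0],
    [0,0,0],
  ],
  travel=[
    [-0.004,0,0],
    [-0.008,0,0],
    [-0.012,0,0],
    [-0.014,0,0],
    [-0.014,0,0],
  ],
  claw=[-1,-1,-1,-1,-1],
)

```text
t: 5.9
ee_pos: [551.7, -48.2, 42.7]
eef_rot: [-2.383, -2.044, -0.004]
force: [0.2, 6.3, 0.5]
finger_gap: -0.006
grip_force: 3.2
```

play_rows(
  rotation=[
    [0,0,0],
    [0,0,0],
    [0,0,0],
    [0,0,0],
  ],
  travel=[
    [-0.004,0,0],
    [-0.008,0,0],
    [-0.01,0,0],
    [-0.01,0,0],
  ],
  claw=[-1,-1,-1,-1],
)

```text
t: 6.23
ee_pos: [551.7, -48.8, 42.8]
eef_rot: [-2.383, -2.041, -0.009]
force: [2.3, 14.5, -0.3]
finger_gap: 0.004
grip_force: 7.3
```

play_rows(
  rotation=[
    [0,0,0],
    [0,0,0],
    [0,0,0],
    [0,0,0],
  ],
  travel=[
    [-0.004,0,0],
    [-0.008,0,0],
    [-0.01,0,0],
    [-0.01,0,0],
  ],
  claw=[-1,-1,-1,-1],
)

```text
t: 6.57
ee_pos: [551.0, -53.0, 42.7]
eef_rot: [-2.382, -2.045, -0.005]
force: [0.9, 6.5, 1.4]
finger_gap: -0.001
grip_force: 3.6
```

```bash
python3 tip.py side6 | egrep -v '^(1|6|7|8)'
```

```text
(np.int64(185), array([-38.4, -37. , -36.2, -35.4]))
94 62 [-38.2 -35.7 -20.5]
```

play_rows(
  rotation=[
    [0,0,0],
    [0,0,0],
    [0,0,0],
    [0,0,0],
  ],
  travel=[
    [-0.003,0,0],
    [-0.006,0,0],
    [-0.006,0,0],
    [-0.006,0,0],
  ],
  claw=[-1,-1,-1,-1],
)

```text
t: 6.95
ee_pos: [550.4, -57.1, 42.7]
eef_rot: [-2.383, -2.047, -0.001]
force: [0.0, 3.5, 0.7]
finger_gap: 0.002
grip_force: 1.6
```

```bash
python3 tip.py side7 | egrep -v '^(1|6|7|8)';python3 go.py 0 -21 42.7
```

```text
(np.int64(174), array([-42. , -40.9, -40.3, -39.4]))
94 55 [-42.  -40.2 -21. ]
t 7.0 now local [ -0.5 -16.2] z 42.7 F local [-0.75  3.66] gap 0.0
target [550.1 -62.   42.7] travel [-0.016   0.0017 -0.0001] rot [ 0.     -0.0002 -0.0009]
```

play_rows(
  rotation=[
    [0,0,0],
    [0,0,0],
    [0,0,0],
    [0,0,0],
  ],
  travel=[
    [-0.003,0,0],
    [-0.006,0,0],
    [-0.006,0,0],
    [-0.006,0,0],
  ],
  claw=[-1,-1,-1,-1],
)

```text
t: 7.33
ee_pos: [549.9, -60.1, 42.6]
eef_rot: [2.383, 2.046, -0.001]
force: [0.3, -0.5, 0.2]
finger_gap: -0.0
grip_force: 0.0
```

```bash
python3 tip.py side8 | egrep -v '^(1|6|7|8)';python3 go.py 0 -21 42.7
```

```text
(np.int64(185), array([-44.7, -43.8, -43.1, -42.4]))
94 52 [-44.5 -43.  -34.4]
t 7.38 now local [ -0.5 -19.1] z 42.5 F local [-0.18 -0.39] gap 0.0
target [550.1 -62.   42.7] travel [-0.0063  0.0017 -0.0005] rot [ 0.      0.0003 -0.0009]
```

play_rows(
  rotation=[
    [0,0,0],
    [0,0,0],
    [0,0,0],
    [0,0,0],
  ],
  travel=[
    [-0.003,0,0],
    [-0.007,0,0],
    [-0.01,0,0],
    [-0.01,0,0],
  ],
  claw=[-1,-1,-1,-1],
)

```text
t: 7.72
ee_pos: [549.5, -62.7, 42.6]
eef_rot: [2.383, 2.046, -0.001]
force: [-0.6, 0.6, 0.3]
finger_gap: 0.001
grip_force: 0.0
```

```bash
python3 tip.py side9 | egrep -v '^(1|6|7|8)';python3 go.py 0 -21 42.7
```

```text
(np.int64(189), array([-49.1, -48.1, -47.1, -46.3]))
94 63 [-49.1 -46.7 -28.2]
t 7.77 now local [ -0.5 -21.8] z 42.6 F local [-0.68  0.35] gap -0.0
target [550.1 -62.   42.7] travel [ 0.0025  0.0018 -0.0004] rot [-0.      0.0001 -0.0009]
```

Home click reached: the front face has moved 16.3 mm from where it started. Next I'll back off, lift, and go over to the home side.

play_rows(
  rotation=[
    [0,0,0],
    [0,0,0],
    [0,0,0],
    [0,0,0],
    [0,0,0],
    [0,0,0],
    [0,0,0],
  ],
  travel=[
    [0.03,0,0],
    [0.06,0,0],
    [0.06,0,-0.1],
    [0.06,0,-0.2],
    [0.06,0,-0.2],
    [0.06,0,-0.2],
    [0.06,0,-0.2],
  ],
  claw=[-1,-1,-1,-1,-1,-1,-1],
)

```text
t: 8.35
ee_pos: [551.9, -43.8, 102.3]
eef_rot: [-2.382, -2.047, 0.001]
force: [-0.4, 0.4, -0.1]
finger_gap: -0.001
grip_force: 0.0
```

play_rows(
  rotation=[
    [0,0,0],
    [0,0,0],
    [0,0,0],
    [0,0,0],
    [0,0,0],
    [0,0,0],
  ],
  travel=[
    [-0.1,0,0],
    [-0.2,0,0],
    [-0.24,0,0],
    [-0.24,0,0],
    [-0.24,0,0],
    [-0.24,0,0],
  ],
  claw=[-1,-1,-1,-1,-1,-1],
)

```text
t: 8.85
ee_pos: [541.1, -114.8, 101.9]
eef_rot: [-2.382, -2.046, 0.001]
force: [0.6, 0.7, 0.9]
finger_gap: 0.002
grip_force: 0.0
```

```bash
python3 tip.py side10; python3 go.py 0 -76 42
```

```text
(np.int64(188), array([-49. , -48.1, -47.2, -46.4]))
64 20 [-47.3 -45.2 -43. ]
70 31 [-47.8 -46.7 -44.7]
76 47 [-48.7 -47.1 -45.1]
82 53 [-49.  -47.1 -44.1]
88 48 [-49.  -47.3 -44.4]
94 55 [-48.6 -47.1 -44.5]
100 71 [-48.3 -45.4 -39. ]
136 1 [-72.9 -72.9 -72.9]
148 2 [-73.  -72.1 -71.2]
154 3 [-74.1 -73.7 -72.1]
8.9 [ -0.98350015 -74.42493215] 102.0771026346755 [ 0.94040354  0.55661048 -0.59626846]
t 8.9 now local [ -1.  -74.4] z 102.1 F local [0.85 0.69] gap -0.0
target [ 542.  -116.4   42. ] travel [-0.0053  0.0035  0.2003] rot [-0.0003 -0.0002 -0.0007]
```

play_rows(
  rotation=[
    [0,0,0],
    [0,0,0],
    [0,0,0],
    [0,0,0],
    [0,0,0],
  ],
  travel=[
    [-0.005,0,0.1],
    [-0.005,0,0.2],
    [-0.005,0,0.2],
    [-0.005,0,0.2],
    [-0.005,0,0.2],
  ],
  claw=[-1,-1,-1,-1,-1],
)

```text
t: 9.32
ee_pos: [542.2, -116.8, 43.7]
eef_rot: [2.382, 2.047, 0.002]
force: [-0.1, -0.2, -0.2]
finger_gap: -0.003
grip_force: 0.0
```

play_rows(
  rotation=[
    [0,0,0],
    [0,0,0],
    [0,0,0],
    [0,0,0],
    [0,0,0],
    [0,0,0],
    [0,0,0],
  ],
  travel=[
    [0.01,0,0],
    [0.02,0,0],
    [0.03,0,0],
    [0.04,0,0],
    [0.05,0,0],
    [0.05,0,0],
    [0.05,0,0],
  ],
  claw=[-1,-1,-1,-1,-1,-1,-1],
)

```text
t: 9.9
ee_pos: [543.5, -102.1, 42.7]
eef_rot: [2.383, 2.047, -0.0]
force: [0.7, -0.6, -0.3]
finger_gap: 0.001
grip_force: 0.0
```

```bash
python3 tip.py side11; python3 go.py 0 -60 42
```

```text
(np.int64(18), array([-50.1, -46.9, -46.6, -46.3]))
64 8 [-45.7 -44.7 -43.9]
70 11 [-47.4 -46.6 -45.2]
76 12 [-48.5 -45.1 -39.9]
82 30 [-74.4 -72.3 -46.3]
88 56 [-74.5 -71.2 -44.7]
94 54 [-74.5 -70.4 -45.9]
100 56 [-74.6 -70.3 -43. ]
106 51 [-74.7 -71.7 -64.4]
112 57 [-74.6 -71.9 -68.3]
118 34 [-74.5 -72.2 -60.1]
124 29 [-74.8 -73.7 -56.3]
130 39 [-74.9 -72.9 -53.2]
136 34 [-74.9 -74.2 -54.9]
142 10 [-74.  -69.7 -53.2]
148 6 [-72.6 -66.9 -61.4]
154 12 [-74.2 -73.2 -72. ]
9.95 [ -0.62101419 -61.84743225] 42.667270208546995 [-1.25985459  0.03301903 -0.69285564]
t 9.95 now local [ -0.6 -61.8] z 42.7 F local [-1.25 -0.15] gap -0.0
target [ 544.4 -100.5   42. ] travel [0.0062 0.0021 0.0022] rot [ 0.      0.     -0.0008]
```

play_rows(
  rotation=[
    [0,0,0],
    [0,0,0],
    [0,0,0],
    [0,0,0],
    [0,0,0],
  ],
  travel=[
    [0.004,0,0],
    [0.008,0,0],
    [0.012,0,0],
    [0.015,0,0],
    [0.015,0,0],
  ],
  claw=[-1,-1,-1,-1,-1],
)

```text
t: 10.37
ee_pos: [544.1, -97.8, 42.6]
eef_rot: [2.383, 2.047, -0.0]
force: [-0.4, 0.2, -0.9]
finger_gap: -0.001
grip_force: 0.0
```

play_rows(
  rotation=[
    [0,0,0],
    [0,0,0],
    [0,0,0],
    [0,0,0],
  ],
  travel=[
    [0.003,0,0],
    [0.006,0,0],
    [0.009,0,0],
    [0.009,0,0],
  ],
  claw=[-1,-1,-1,-1],
)

```text
t: 10.7
ee_pos: [544.3, -96.7, 42.7]
eef_rot: [2.381, 2.047, -0.003]
force: [-1.6, -6.9, -0.4]
finger_gap: 0.001
grip_force: 3.1
```

play_rows(
  rotation=[
    [0,0,0],
    [0,0,0],
    [0,0,0],
    [0,0,0],
  ],
  travel=[
    [0.003,0,0],
    [0.006,0,0],
    [0.009,0,0],
    [0.009,0,0],
  ],
  claw=[-1,-1,-1,-1],
)

```text
t: 11.03
ee_pos: [544.4, -96.2, 42.7]
eef_rot: [2.378, 2.047, -0.008]
force: [-2.6, -13.6, 0.1]
finger_gap: 0.0
grip_force: 6.7
```

play_rows(
  rotation=[
    [0,0,0],
    [0,0,0],
    [0,0,0],
    [0,0,0],
  ],
  travel=[
    [0.003,0,0],
    [0.006,0,0],
    [0.008,0,0],
    [0.008,0,0],
  ],
  claw=[-1,-1,-1,-1],
)

```text
t: 11.37
ee_pos: [544.5, -95.8, 42.8]
eef_rot: [2.375, 2.047, -0.011]
force: [-3.2, -19.8, 0.4]
finger_gap: -0.003
grip_force: 9.9
```

```bash
python3 tip.py side12 | egrep '^(7|1.\.)'; python3 go.py 0 -60 42
```

```text
70 16 [-46.6 -44.8 -42.9]
76 13 [-49.7 -45.  -42.9]
11.4167 [ -0.53515144 -55.26165925] 42.774235138642965 [ -3.26091797 -19.67706028  -0.17553815]
t 11.42 now local [ -0.5 -55.3] z 42.8 F local [ -0.31 -19.94] gap -0.0
target [ 544.4 -100.5   42. ] travel [-0.0158  0.0018  0.0027] rot [0.0001 0.003  0.0002]
```

play_rows(
  rotation=[
    [0,0,0],
    [0,0,0],
    [0,0,0],
  ],
  travel=[
    [0.003,0,0],
    [0.003,0,0],
    [0.003,0,0],
  ],
  claw=[-1,-1,-1],
)

```text
t: 11.67
ee_pos: [545.1, -91.4, 42.7]
eef_rot: [2.382, 2.046, -0.003]
force: [-1.1, -6.4, 0.1]
finger_gap: 0.003
grip_force: 3.1
```

play_rows(
  rotation=[
    [0,0,0],
    [0,0,0],
    [0,0,0],
    [0,0,0],
    [0,0,0],
  ],
  travel=[
    [0.004,0,0],
    [0.008,0,0],
    [0.01,0,0],
    [0.01,0,0],
    [0.01,0,0],
  ],
  claw=[-1,-1,-1,-1,-1],
)

```text
t: 12.08
ee_pos: [545.9, -86.4, 42.6]
eef_rot: [2.383, 2.047, 0.0]
force: [-0.4, -2.4, 0.6]
finger_gap: 0.003
grip_force: 1.2
```

```bash
python3 tip.py side13 | egrep '^(6|7|1.\.)'; python3 go.py 0 -43 42
```

```text
64 17 [-35.9 -33.9 -32.9]
70 16 [-36.8 -35.1 -31.1]
76 14 [-40.1 -35.4 -34.2]
12.1333 [ -0.58425435 -45.68158348] 42.60382189363078 [-0.30178808 -2.68472655 -0.8637211 ]
t 12.13 now local [ -0.6 -45.7] z 42.6 F local [ 0.1 -2.7] gap 0.0
target [546.9 -83.7  42. ] travel [0.0089 0.0019 0.002 ] rot [ 0.      0.     -0.0009]
```

play_rows(
  rotation=[
    [0,0,0],
    [0,0,0],
    [0,0,0],
    [0,0,0],
    [0,0,0],
  ],
  travel=[
    [0.002,0,0],
    [0.005,0,0],
    [0.007,0,0],
    [0.007,0,0],
    [0.007,0,0],
  ],
  claw=[-1,-1,-1,-1,-1],
)

```text
t: 12.55
ee_pos: [546.3, -83.7, 42.6]
eef_rot: [-2.383, -2.046, -0.001]
force: [-0.2, 0.0, 0.2]
finger_gap: -0.003
grip_force: 0.0
```

```bash
python3 tip.py side14 | egrep '^(6|7|1.\.)'; python3 go.py 0 -43 42
```

```text
64 19 [-32.5 -31.  -24.6]
70 14 [-33.7 -31.9 -29.8]
76 13 [-47.4 -33.3 -30.4]
12.6 [ -0.61727717 -43.20983832] 42.60491774095907 [-0.45024567  0.66971192 -0.23500567]
t 12.6 now local [ -0.6 -43.2] z 42.6 F local [-0.54  0.6 ] gap -0.0
target [546.9 -83.7  42. ] travel [0.0007 0.0021 0.002 ] rot [-0.     -0.0001 -0.0009]
```

play_rows(
  rotation=[
    [0,0,0],
    [0,0,0],
    [0,0,0],
    [0,0,0],
    [0,0,0],
    [0,0,0],
    [0,0,0],
  ],
  travel=[
    [0.004,0,0],
    [0.008,0,0],
    [0.012,0,0],
    [0.016,0,0],
    [0.02,0,0],
    [0.024,0,0],
    [0.024,0,0],
  ],
  claw=[-1,-1,-1,-1,-1,-1,-1],
)

```text
t: 13.18
ee_pos: [546.8, -80.5, 42.8]
eef_rot: [2.378, 2.047, -0.007]
force: [-1.7, -13.2, 1.3]
finger_gap: 0.002
grip_force: 6.5
```

play_rows(
  rotation=[
    [0,0,0],
    [0,0,0],
    [0,0,0],
  ],
  travel=[
    [0.004,0,0],
    [0.004,0,0],
    [0.004,0,0],
  ],
  claw=[-1,-1,-1],
)

```text
t: 13.43
ee_pos: [546.8, -80.3, 42.8]
eef_rot: [2.377, 2.047, -0.009]
force: [-1.5, -14.9, 0.5]
finger_gap: 0.0
grip_force: 8.0
```

play_rows(
  rotation=[
    [0,0,0],
    [0,0,0],
    [0,0,0],
  ],
  travel=[
    [0.004,0,0],
    [0.004,0,0],
    [0.004,0,0],
  ],
  claw=[-1,-1,-1],
)

```text
t: 13.68
ee_pos: [546.9, -80.1, 42.8]
eef_rot: [2.375, 2.047, -0.011]
force: [-4.3, -17.8, 1.0]
finger_gap: -0.002
grip_force: 9.6
```

```bash
python3 tip.py side15 | egrep '^(6|7|1.\.)'; python3 go.py 0 -33 42
```

```text
64 18 [-29.8 -28.  -23.2]
70 15 [-30.7 -29.  -25.8]
76 15 [-35.8 -29.  -25.5]
13.7333 [ -0.54670638 -39.44946516] 42.78523939390526 [ -3.36966757 -19.00523983   0.5134633 ]
t 13.73 now local [ -0.5 -39.4] z 42.8 F local [ -0.51 -19.29] gap 0.0
target [548.4 -73.8  42. ] travel [0.0215 0.0018 0.0024] rot [0.     0.0029 0.0001]
```

play_rows(
  rotation=[
    [0,0,0],
    [0,0,0],
    [0,0,0],
  ],
  travel=[
    [0.003,0,0],
    [0.003,0,0],
    [0.003,0,0],
  ],
  claw=[-1,-1,-1],
)

```text
t: 13.98
ee_pos: [547.4, -76.8, 42.7]
eef_rot: [2.38, 2.046, -0.005]
force: [-0.6, -9.4, -0.2]
finger_gap: 0.001
grip_force: 4.3
```

play_rows(
  rotation=[
    [0,0,0],
    [0,0,0],
    [0,0,0],
  ],
  travel=[
    [0.002,0,0],
    [0.002,0,0],
    [0.002,0,0],
  ],
  claw=[-1,-1,-1],
)

```text
t: 14.23
ee_pos: [547.7, -74.8, 42.7]
eef_rot: [2.382, 2.046, -0.003]
force: [-0.1, -6.4, 0.2]
finger_gap: 0.002
grip_force: 2.9
```

```bash
python3 tip.py side16 | egrep '^(6|7|1.\.)'; python3 go.py 0 -33 42
```

```text
64 19 [-24.7 -22.3 -20.8]
70 16 [-25.2 -22.6 -21.4]
76 13 [-28.1 -23.3 -21. ]
14.2833 [ -0.55532054 -33.98133553] 42.672371387736895 [-1.86556137 -6.0653712   0.59319416]
t 14.28 now local [ -0.6 -34. ] z 42.7 F local [-0.95 -6.27] gap -0.0
target [548.4 -73.8  42. ] travel [0.0033 0.0018 0.0022] rot [ 0.      0.0008 -0.0007]
```

play_rows(
  rotation=[
    [0,0,0],
    [0,0,0],
    [0,0,0],
    [0,0,0],
    [0,0,0],
    [0,0,0],
    [0,0,0],
  ],
  travel=[
    [0.003,0,0],
    [0.006,0,0],
    [0.009,0,0],
    [0.012,0,0],
    [0.015,0,0],
    [0.015,0,0],
    [0.015,0,0],
  ],
  claw=[-1,-1,-1,-1,-1,-1,-1],
)

```text
t: 14.87
ee_pos: [548.7, -68.2, 42.6]
eef_rot: [-2.383, -2.046, -0.001]
force: [0.5, -0.2, -0.4]
finger_gap: 0.0
grip_force: 0.0
```

```bash
python3 tip.py side17 | egrep '^(6|7|1.\.)'; python3 go.py 0 -27 42
```

```text
64 18 [-16.6 -14.9 -11.9]
70 14 [-17.  -15.7 -13.7]
76 13 [-23.8 -16.9 -13.2]
14.9167 [ -0.57882069 -27.42398838] 42.57488902169424 [-0.73067869 -0.05499581 -0.15226282]
t 14.92 now local [ -0.6 -27.4] z 42.6 F local [-0.71 -0.16] gap 0.0
target [549.3 -67.9  42. ] travel [0.0014 0.0019 0.0019] rot [-0.     -0.0002 -0.0009]
```

play_rows(
  rotation=[
    [0,0,0],
    [0,0,0],
    [0,0,0],
    [0,0,0],
    [0,0,0],
    [0,0,0],
    [0,0,0],
  ],
  travel=[
    [0.005,0,0],
    [0.01,0,0],
    [0.015,0,0],
    [0.02,0,0],
    [0.024,0,0],
    [0.028,0,0],
    [0.028,0,0],
  ],
  claw=[-1,-1,-1,-1,-1,-1,-1],
)

```text
t: 15.5
ee_pos: [549.3, -64.6, 42.7]
eef_rot: [2.377, 2.047, -0.009]
force: [-2.2, -14.2, 1.3]
finger_gap: 0.0
grip_force: 7.6
```

play_rows(
  rotation=[
    [0,0,0],
    [0,0,0],
    [0,0,0],
  ],
  travel=[
    [0.003,0,0],
    [0.003,0,0],
    [0.003,0,0],
  ],
  claw=[-1,-1,-1],
)

```text
t: 15.75
ee_pos: [549.3, -64.4, 42.7]
eef_rot: [2.376, 2.047, -0.01]
force: [-2.7, -16.8, -0.0]
finger_gap: 0.001
grip_force: 8.7
```

play_rows(
  rotation=[
    [0,0,0],
    [0,0,0],
    [0,0,0],
  ],
  travel=[
    [0.003,0,0],
    [0.003,0,0],
    [0.003,0,0],
  ],
  claw=[-1,-1,-1],
)

```text
t: 16.0
ee_pos: [549.3, -64.3, 42.7]
eef_rot: [2.375, 2.047, -0.011]
force: [-2.9, -20.0, 1.4]
finger_gap: -0.001
grip_force: 10.0
```

```bash
python3 tip.py side18 | egrep '^(6|7|1.\.)'; python3 go.py 0 -17 42
```

```text
64 18 [-13.8 -11.6  -9.9]
70 15 [-14.6 -13.2 -12. ]
76 16 [-15.8 -13.6 -11.4]
16.05 [ -0.50949088 -23.40761242] 42.77387104964342 [ -3.32392155 -19.11570884   1.60702891]
t 16.05 now local [ -0.5 -23.4] z 42.8 F local [ -0.45 -19.4 ] gap 0.01
target [550.7 -58.   42. ] travel [0.0214 0.0017 0.0024] rot [-0.      0.003   0.0002]
```

Command is now at about 0.0405 in lever terms, and it should let go next.

play_rows(
  rotation=[
    [0,0,0],
    [0,0,0],
    [0,0,0],
  ],
  travel=[
    [0.003,0,0],
    [0.003,0,0],
    [0.003,0,0],
  ],
  claw=[-1,-1,-1],
)

```text
t: 16.3
ee_pos: [549.9, -60.4, 42.7]
eef_rot: [2.381, 2.046, -0.005]
force: [-0.6, -7.6, -0.3]
finger_gap: 0.001
grip_force: 3.9
```

```bash
python3 tip.py side19 | egrep '^(6|7|1.\.)'; python3 go.py 0 -17 42
```

```text
64 18 [-9.  -7.8 -6.2]
70 13 [-10.9  -9.6  -8.2]
76 15 [-11.5  -9.5  -3.9]
16.35 [ -0.53212272 -19.20440291] 42.65170405481675 [-1.36475582 -7.88145919 -0.02073485]
t 16.35 now local [ -0.5 -19.2] z 42.7 F local [-0.18 -8.  ] gap 0.0
target [550.7 -58.   42. ] travel [0.0074 0.0018 0.0021] rot [-0.      0.0011 -0.0007]
```

play_rows(
  rotation=[
    [0,0,0],
    [0,0,0],
    [0,0,0],
    [0,0,0],
    [0,0,0],
  ],
  travel=[
    [0.002,0,0],
    [0.004,0,0],
    [0.006,0,0],
    [0.008,0,0],
    [0.008,0,0],
  ],
  claw=[-1,-1,-1,-1,-1],
)

```text
t: 16.77
ee_pos: [550.6, -55.7, 42.6]
eef_rot: [2.383, 2.047, -0.0]
force: [-0.7, -3.4, 0.3]
finger_gap: 0.001
grip_force: 1.6
```

```bash
python3 tip.py side20 | egrep '^(6|7|1.\.)'; python3 go.py 0 -13 42
```

```text
64 17 [-4.8 -3.1  0.8]
70 14 [-4.8 -3.4 -1.7]
76 14 [-6.1 -4.3 -0.6]
16.8167 [ -0.51181096 -14.59065143] 42.60582725056398 [-0.76446822 -3.43116407 -0.11911728]
t 16.82 now local [ -0.5 -14.6] z 42.6 F local [-0.25 -3.51] gap 0.0
target [551.3 -54.1  42. ] travel [0.0053 0.0017 0.002 ] rot [ 0.      0.0001 -0.0009]
```

play_rows(
  rotation=[
    [0,0,0],
    [0,0,0],
    [0,0,0],
    [0,0,0],
    [0,0,0],
  ],
  travel=[
    [0.002,0,0],
    [0.004,0,0],
    [0.006,0,0],
    [0.006,0,0],
    [0.006,0,0],
  ],
  claw=[-1,-1,-1,-1,-1],
)

```text
t: 17.23
ee_pos: [551.0, -53.1, 42.6]
eef_rot: [-2.383, -2.046, -0.001]
force: [0.4, 0.3, 0.2]
finger_gap: 0.003
grip_force: 0.0
```

```bash
python3 tip.py side21 | egrep '^(6|7|1.\.)'; python3 go.py 0 -13 42
```

```text
64 19 [-1.5 -0.1  2. ]
70 13 [-3.1 -1.3  1.8]
76 14 [-3.2 -1.9 -0.2]
17.2833 [ -0.51036059 -12.16429513] 42.62034185092595 [-0.13127022 -0.12422902 -0.75211148]
t 17.28 now local [ -0.5 -12.2] z 42.6 F local [-0.11 -0.14] gap -0.0
target [551.3 -54.1  42. ] travel [-0.0028  0.0017  0.0021] rot [ 0.     -0.0002 -0.0009]
```

play_rows(
  rotation=[
    [0,0,0],
    [0,0,0],
    [0,0,0],
    [0,0,0],
    [0,0,0],
    [0,0,0],
    [0,0,0],
    [0,0,0],
  ],
  travel=[
    [-0.03,0,0],
    [-0.08,0,0],
    [-0.08,0,0],
    [-0.08,0,-0.1],
    [-0.08,0,-0.2],
    [-0.08,0,-0.3],
    [-0.08,0,-0.35],
    [-0.08,0,-0.35],
  ],
  claw=[-1,-1,-1,-1,-1,-1,-1,-1],
)

```text
t: 17.95
ee_pos: [549.8, -77.9, 151.8]
eef_rot: [2.379, 2.042, 0.009]
force: [1.1, 0.8, -0.4]
finger_gap: -0.001
grip_force: 0.0
```

```bash
python3 tip.py side22 | egrep -v '^1..? '
```

```text
(np.int64(167), array([-3.9, -2.8, -2.1, -1.3]))
64 19 [-2.   0.1  2.1]
70 30 [-2.7 -1.2  0.4]
76 46 [-3.4 -1.9  0.8]
82 43 [-4.4 -2.2  0. ]
88 48 [-3.3 -2.   0.8]
94 48 [-3.9 -2.   0.6]
18.0 [  0.59587557 -36.7011142 ] 149.40993084917025 [-0.58414665  0.74253411  0.00336651]
```

play_rows(
  rotation=[
    [0,0,0],
    [0,0,0],
    [0,0,0],
    [0,0,0],
    [0,0,0],
    [0,0,0],
    [0,0,0],
    [0,0,0],
  ],
  travel=[
    [0,0,0],
    [0,0,0],
    [0,0,0],
    [0,0,0],
    [0,0,0],
    [0,0,0],
    [0,0,0],
    [0,0,0],
  ],
  claw=[-1,-1,-1,-1,-1,-1,-1,-1],
)

```text
t: 18.67
ee_pos: [547.3, -77.4, 147.5]
eef_rot: [-2.383, -2.047, 0.0]
force: [-1.1, -0.4, 0.1]
finger_gap: -0.001
grip_force: 0.0
```

```bash
python3 tip.py side23 | egrep -v '^1..? '; python3 go.py 0 -36 42.6; python3 -c "
from lev import *
cs=[pickle.load(open(f'side{i}.pkl','rb')) for i in (0,1,2)]
a=cv2.imread('pics/side0.png')[230:340,240:400];b=cv2.imread('pics/side23.png')[230:340,240:400]
cv2.imwrite('pics/cmp.png',cv2.resize(np.hstack([a,b]),None,fx=2.5,fy=5,interpolation=cv2.INTER_CUBIC))
t=snap('top','top3');cv2.imwrite('pics/top3c.png',cv2.resize(cv2.imread('pics/top3.png')[155:335,280:440],None,fx=3.3,fy=3.3,interpolation=cv2.INTER_CUBIC))"
```

```text
(np.int64(166), array([-4.1, -2.9, -2.2, -1.4]))
64 16 [-1.4  0.1  1.6]
70 28 [-3.6 -1.4  0.4]
76 49 [-3.8 -2.1 -0.3]
82 48 [-3.9 -2.   1.2]
88 45 [-4.3 -2.  -0.3]
94 45 [-3.9 -1.9  0.9]
18.7167 [ -0.58745692 -36.68606607] 147.55555011875637 [ 0.35557014 -0.19213856 -0.68757611]
t 18.72 now local [ -0.6 -36.7] z 147.6 F local [ 0.38 -0.14] gap 0.0
target [547.9 -76.8  42.6] travel [0.0023 0.002  0.3499] rot [-0.      0.     -0.0009]
```

View pics/top3c.png

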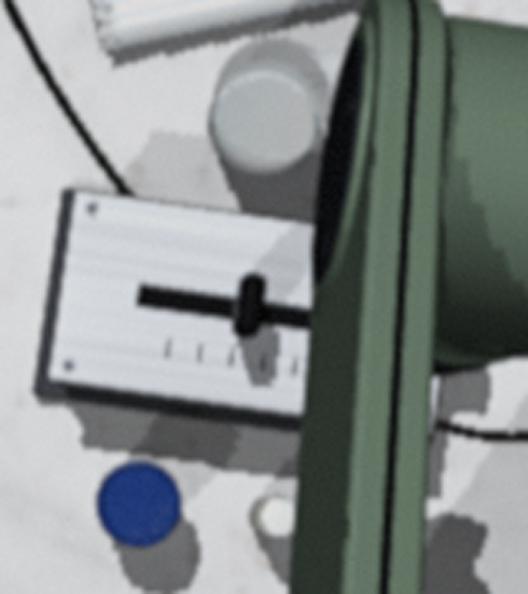

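The paddle top moved from crop (310,314) to (249,306), about 29 mm. That puts the lever near 0.045, at the low edge of the third click. I'll nudge it 2 mm to centre it.

play_rows(
  rotation=[
    [0,0,0],
    [0,0,0],
    [0,0,0],
    [0,0,0],
    [0,0,0],
    [0,0,0],
  ],
  travel=[
    [0,0,0.1],
    [0,0,0.2],
    [0,0,0.3],
    [0,0,0.35],
    [0,0,0.35],
    [0,0,0.35],
  ],
  claw=[-1,-1,-1,-1,-1,-1],
)

```text
t: 19.27
ee_pos: [547.1, -77.4, 42.3]
eef_rot: [-2.383, -2.046, 0.001]
force: [0.2, -0.6, -0.5]
finger_gap: 0.001
grip_force: 0.0
```

play_rows(
  rotation=[
    [0,0,0],
    [0,0,0],
    [0,0,0],
    [0,0,0],
    [0,0,0],
    [0,0,0],
    [0,0,0],
    [0,0,0],
  ],
  travel=[
    [0.015,0,0],
    [0.03,0,0],
    [0.045,0,0],
    [0.06,0,0],
    [0.07,0,0],
    [0.078,0,0],
    [0.08,0,0],
    [0.08,0,0],
  ],
  claw=[-1,-1,-1,-1,-1,-1,-1,-1],
)

```text
t: 19.93
ee_pos: [550.9, -53.5, 42.7]
eef_rot: [2.383, 2.047, 0.0]
force: [-0.4, 0.1, -0.4]
finger_gap: 0.001
grip_force: 0.0
```

play_rows(
  rotation=[
    [0,0,0],
    [0,0,0],
    [0,0,0],
    [0,0,0],
    [0,0,0],
  ],
  travel=[
    [0.003,0,0],
    [0.005,0,0],
    [0.007,0,0],
    [0.007,0,0],
    [0.007,0,0],
  ],
  claw=[-1,-1,-1,-1,-1],
)

```text
t: 20.35
ee_pos: [551.2, -51.6, 42.6]
eef_rot: [-2.384, -2.046, -0.0]
force: [-0.2, -0.5, -0.6]
finger_gap: 0.002
grip_force: 0.0
```

```bash
python3 tip.py side24 | egrep '^(6|7|1.\.)'; python3 go.py 0 -10 42
```

```text
64 15 [-0.8  0.9  2.3]
70 13 [-1.7 -0.4  1.5]
76 17 [-5.   0.1  3.3]
t 20.4 now local [ -0.5 -10.6] z 42.5 F local [ 0.6  -0.21] gap -0.0
target [551.8 -51.1  42. ] travel [0.0021 0.0017 0.0018] rot [-0.    -0.    -0.001]
```

play_rows(
  rotation=[
    [0,0,0],
    [0,0,0],
    [0,0,0],
    [0,0,0],
  ],
  travel=[
    [0.002,0,0],
    [0.004,0,0],
    [0.004,0,0],
    [0.004,0,0],
  ],
  claw=[-1,-1,-1,-1],
)

```text
t: 20.73
ee_pos: [551.4, -50.4, 42.6]
eef_rot: [2.383, 2.047, -0.0]
force: [0.7, -0.7, 0.4]
finger_gap: 0.001
grip_force: 0.0
```

play_rows(
  rotation=[
    [0,0,0],
    [0,0,0],
    [0,0,0],
    [0,0,0],
    [0,0,0],
    [0,0,0],
    [0,0,0],
    [0,0,0],
  ],
  travel=[
    [-0.03,0,0],
    [-0.08,0,0],
    [-0.08,0,0],
    [-0.08,0,-0.1],
    [-0.08,0,-0.2],
    [-0.08,0,-0.3],
    [-0.08,0,-0.35],
    [-0.08,0,-0.35],
  ],
  claw=[-1,-1,-1,-1,-1,-1,-1,-1],
)

```text
t: 21.4
ee_pos: [550.3, -74.7, 151.8]
eef_rot: [2.379, 2.042, 0.009]
force: [1.0, -0.1, -0.4]
finger_gap: 0.002
grip_force: 0.0
```

play_rows(
  rotation=[
    [0,0,0],
    [0,0,0],
    [0,0,0],
    [0,0,0],
    [0,0,0],
    [0,0,0],
  ],
  travel=[
    [0,0,0],
    [0,0,0],
    [0,0,0],
    [0,0,0],
    [0,0,0],
    [0,0,0],
  ],
  claw=[-1,-1,-1,-1,-1,-1],
)

```text
t: 21.9
ee_pos: [547.4, -74.1, 146.9]
eef_rot: [-2.383, -2.046, 0.002]
force: [0.0, -0.7, 0.5]
finger_gap: -0.002
grip_force: 0.0
```

```bash
python3 tip.py side25 | egrep -v '^1..? '
```

```text
(np.int64(169), array([-1.1, -0.1,  0.9,  1.9]))
64 17 [1.5 4.  5.1]
70 29 [-0.2  1.9  3.2]
76 41 [-0.5  1.3  3.8]
82 48 [-0.7  1.   3.6]
88 42 [-1.4  0.9  4. ]
94 56 [-1.2  1.4  4.6]
21.95 [ -0.76060692 -33.39802209] 147.06255231000947 [-0.1624436  0.0888213 -0.7966654]
```

```bash
python3 -c "
from h import env
print(env.job_done())"
```

```text
the job is handed in; nothing more can be done
None
```

The lever was pushed home, then three clicks out. It now rests at about 0.048 m by the side camera with the hand clear, and the job is handed in; no verdict came back. The peak push was about 20 N, and the state's TCP height read 40 mm lower than the fingertips really were, so I set heights from the camera.

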